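# Prop open the lid of the test enclosure

### The arm

A 7-joint arm with a two-finger parallel gripper is mounted at the origin on the work surface. World frame = base frame: x ahead of the robot, y to its left, z up, the work surface at z = 0. Lengths are in m, angles in rad, forces in N, time in s.
With the tool pointing down it reaches from about 0.4 to 0.875 m from the base axis. Payload 19.3 kg.
Tool frame: the origin (TCP) lies midway between the tips of the shut fingers; the grasp point (between the pads) lies bot.grip_point_offset behind it (bot.grip_point_offset is the distance from the TCP to the grasp point, in m); z points along the fingers, y is the direction in which the jaws open and shut (so a half turn about z gives the same grasp; the last joint's range is limited). The gripper opens to 85 mm and grips with 20 to 120 N. Pads are 22 mm wide; open, the fingers measure 114 mm over their backs; the gripper's body (76 mm by 85 mm) begins 54 mm behind the grasp point. The pads swing forward as they close: fully open they stand 13 mm farther back than shut.
Start: joints at [1.071, 0.521, -0.036, 1.599, 0.021, 1.021, -0.113], TCP at [0.26, -0.568, 0.231] pointing down, gripper open.
Joint ranges: [-2.91, 2.91], [-0.3, 2.13], [-1.5, 1.42], [0.17, 2.43], [-1.26, 4.41], [0.16, 1.93], [-2.52, 2.52]. Speed limits (rad/s): [1.89, 1.89, 2.39, 2.39, 3.01, 3.01, 3.01].

### API

Orientations are given as [roll, pitch, yaw] about the fixed x, y, z axes, in that order (R = Rz(yaw) Ry(pitch) Rx(roll)).
In Python, from workcell import bot gives the robot as it stands.
- The arm moves only by the tool servo_tool, never from a script. Its argument "rows" is a list that holds one entry, the list of rows, each a list of 6 numbers: the shift along the tool's x, y, z in cm, then the turn, a rotation vector about the tool's x, y, z in degrees. A call has 1 to 5 rows; each row shifts and turns the commanded pose from where the row before left it, along the tool's axes as they then stand; what a row does not reach is not made up. A row lasts 1/8 s, in which the tool goes at most 62.5 mm and 10.7 degrees, less where a joint would pass 70% of its speed; a pose out of reach is approached as far as the arm can. A call is refused whole if a number of a shift passes 6.25 or a number of a turn 10.7, either way. A call with a gripper value outside its range is refused whole. "grip" is the opening, from -1 (shut) to 1 (fully open), so that 0 is half open, set as the call begins (left out, the last holds). The fingers move at their own pace and stop on an object; "squeeze" is the grip in N (left out, the last holds). Time passes only in rows, so rows that do not move let the fingers close. It gives the time, the measured TCP pose, the force and the opening at its end, in the units of the state.
- bot.observe(): the state, without advancing time (a new reading comes with each control period).
- bot.grab_frame(name): name is "side" or "top"; returns a dict with "image" (480x640x3 uint8, red, green, blue), "K" (3x3 intrinsics, pixels), "R" (3x3) and "t" (3): a world point X has camera coordinates R X + t. Camera axes: x right, y down, z forward; pixel columns grow to the right and rows downward; lengths in m; the calibration is good to about 2 mm. A picture is of the moment at which its call begins. There is no depth.
- bot.job_done(): hands the job in, once; it reports no verdict.
The state is a dict: "clock": time; "qpos": joint angles; "qd": joint speeds; "joint_efforts": joint torques, N m; "position": TCP position; "tool_rot": TCP orientation; "force": force on the tool from outside, world axes, zero at the start; "moment": the same for the moment, N m; "grip_width": finger opening in m.
Only numpy, scipy, OpenCV 4.12 (cv2) and the standard library are available. Lean on these libraries where they do the work, as an engineer would, in place of code of your own. Each camera call takes 0.05 s, during which the arm holds its last target.

### The job

Lift the hinged lid of the grey test enclosure on the bench, swing the yellow prop rod at its left side down into the holding hole of the aluminium strip, and leave the lid resting on the rod with the rod's foot fully down in the hole. Feel for the hole gently rather than jamming the rod onto the strip, do not let the lid slam, and leave the other things on the bench where they are.

Things in the scene. Friction and masses are not known exactly. Their poses are not given: they have to be found in the camera images.
- box: grey open sheet-metal enclosure 210 (x) x 220 (y) x 90 high, fixed to the bench; origin under its centre, x points from its front (robot side) to the hinge side, y to its left, z up. It turns only about z. An aluminium holding strip is clamped along its left side (+y).
- search_mid (a point): point fixed on the box at x = -65, y = 124, z = 45 in its frame: on the holding strip's flat top (strip 98 long in x, 26 wide), in the rod's plane, in the middle of the range where the hole may be. The strip has one square blind hole 14 x 14, 12 deep; its centre lies anywhere within 12 either way of this point along x, new each time and not reported: look or feel for it. The strip does not shift.
- lid (a joint): opening angle of the lid (rad), 0 closed, limit 1.25. The hinge is tired: the lid (about 0.45 kg, varies by 15 percent) stays up by itself only when opened beyond 1.05 rad; lower than that it may sink shut. With the rod's foot down in the hole the lid rests at about 0.66.
- lid_hinge (a point): point on the lid's hinge axis, in the middle of the width; 105 behind the box's origin (x), 90 above the bench. The axis runs along the box's y.
- lid_handle (a point): middle of the dark round handle bar on the lid's top: bar 12 in diameter, 90 long, along the box's y, 34 clear above the lid (12 thick, clear panel in an aluminium frame). With the lid closed it lies 160 in front of and 52 above the hinge axis; it turns about that axis with the lid. Opening force about 6 N.
- rod: yellow round prop rod, 9 in diameter, 175 long, at the lid's left side; origin at its pivot on the lid, x axis from pivot to foot. It turns only about the box's y axis. Stowed it lies along the lid's side, foot towards the hinge; it swings down and then to the front, up to 1.6 rad. The pivot is stiff (1 N at the crossbar): the rod stays where it is put relative to the lid. In the hole it leans, foot to the front.
- rod_pivot (a point): the rod's pivot on the lid: with the lid closed 180 in front of and 6 above the hinge axis, at y = 124 in the box's frame; it turns about the hinge axis with the lid.
- rod_grip (a point): middle of the grip length of the red round crossbar on the rod: bar 16 in diameter, sticking out 70 to the left (along the box's y), 90 from the rod's pivot along the rod; this point lies 46 out from the rod. The bar may turn between the fingers.
- rod_foot (a point): the rounded tip (foot) of the rod, 175 from its pivot. Fully home it is 33 above the bench.
- breadboard: bystander: cream breadboard 165 x 55 x 9 with LEDs and chips; origin under its centre
- spool: bystander: blue wire spool, 56 across, 40 high, upright; origin under its centre
- driver: bystander: small screwdriver with green handle, 150 long, lying
- heatsink: bystander: dark finned heatsink 60 x 50 x 28; origin under its centre
- meter: bystander: grey hand multimeter 150 x 75 x 32 lying flat; origin under its centre
- tray: bystander: clear compartment tray 120 x 200 x 35; origin under its centre
- flux: bystander: small amber bottle, 40 across, 85 high; origin under its centre

How it is judged:
By the outcome, as a careful person would: the job done as asked, in the order asked, and still so for the second after the job is handed in, with the robot touching nothing.
It also fails if it takes over 67 s, if anything falls off the work surface, if the arm or the gripper's body presses on something with over 40 N, if the wrist force passes 120 N, or if a joint passes its speed limit or range.

## Working session

There is one attempt and no reset: what is moved stays moved. The work goes in short steps, Python scripts to look and compute and a tool call to move; the robot and the scene stay as the last step left them, time stands still between calls to the robot, and variables do not carry over. Pictures are saved under pics/ and viewed, and the job is handed in when it is done.

Besides the shell and the picture viewer there is one more tool, called as name(argument=value, ...) on one line, values as JSON. servo_tool: Moves the arm, as the interface text tells. Its arguments: {"type":"object","properties":{"rows":{"type":"array"},"grip":{"type":"number"},"squeeze":{"type":"number"}},"required":["rows"]}

```bash
ls; mkdir -p pics
python3 - <<'E'
from workcell import bot
import cv2
print(bot.observe(), bot.grip_point_offset)
for n in("side","top"):
    f=bot.grab_frame(n); cv2.imwrite(f"pics/{n}0.png",f["image"][:,:,::-1]); print(n,f["K"],f["R"],f["t"])
E
```

```text
pics
{'clock': 0.0, 'qpos': array([ 1.07078595,  0.52201686, -0.03632436,  1.59997459,  0.02117911,
        1.02105169, -0.11280631]), 'qd': array([-9.33843879e-04,  6.55037085e-04, -1.36229793e-03, -1.29276868e-03,
       -1.84163844e-04,  7.43383201e-04, -7.93755426e-06]), 'joint_efforts': array([-1.81615378e-03, -9.27106762e+01,  1.97872102e+00, -3.69939387e+01,
        1.77961669e-02,  8.08605255e-03,  4.48377889e-06]), 'position': array([ 0.26028111, -0.56788579,  0.23073594]), 'tool_rot': array([-3.14052774e+00,  5.72121259e-05,  4.29779961e-01]), 'force': array([-0.0977222 , -0.6219627 , -0.06018443]), 'moment': array([ 0.01190266, -0.03248823, -0.04144   ]), 'grip_width': 0.08500229128994102} 0.0187
side [[607.04777775   0.         322.97028651]
 [  0.         607.04777775 242.84147081]
 [  0.           0.           1.        ]] [[-0.68318626 -0.73000575 -0.01865845]
 [-0.41065324  0.40519285 -0.81681251]
 [ 0.6038381  -0.55037293 -0.57660141]] [0.40201841 0.32432796 1.22370198]
top [[528.36005512   0.         322.30922529]
 [  0.         528.36005512 241.91283051]
 [  0.           0.           1.        ]] [[ 0.00271102 -0.99997781  0.00608586]
 [-0.99775917 -0.00311176 -0.06683531]
 [ 0.06685276 -0.00589103 -0.99774546]] [-0.0043246   0.5746554   1.60999185]
```

View pics/side0.png

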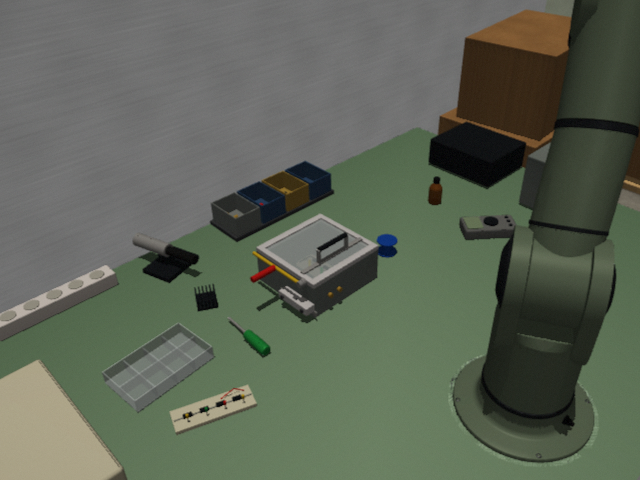

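View pics/top0.png

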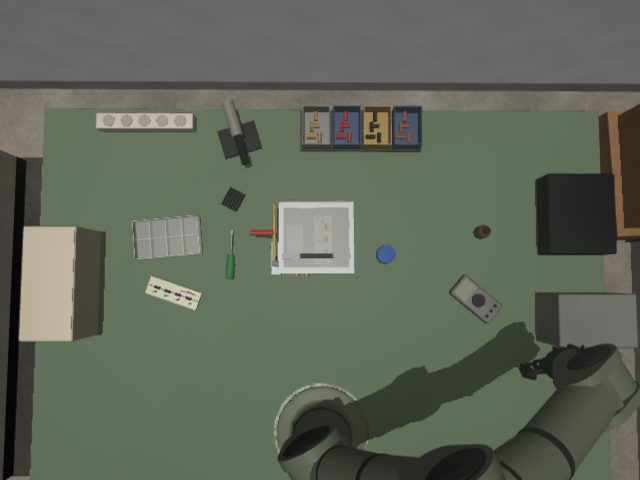

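Run:
```python
import cv2
a=cv2.imread("pics/top0.png"); cv2.imwrite("pics/t1.png",cv2.resize(a[190:290,235:375],None,fx=5.5,fy=5.5,interpolation=cv2.INTER_CUBIC))
a=cv2.imread("pics/side0.png"); cv2.imwrite("pics/s1.png",cv2.resize(a[205:325,235:395],None,fx=5,fy=5,interpolation=cv2.INTER_CUBIC))
```

```text
(no output)
```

View pics/t1.png

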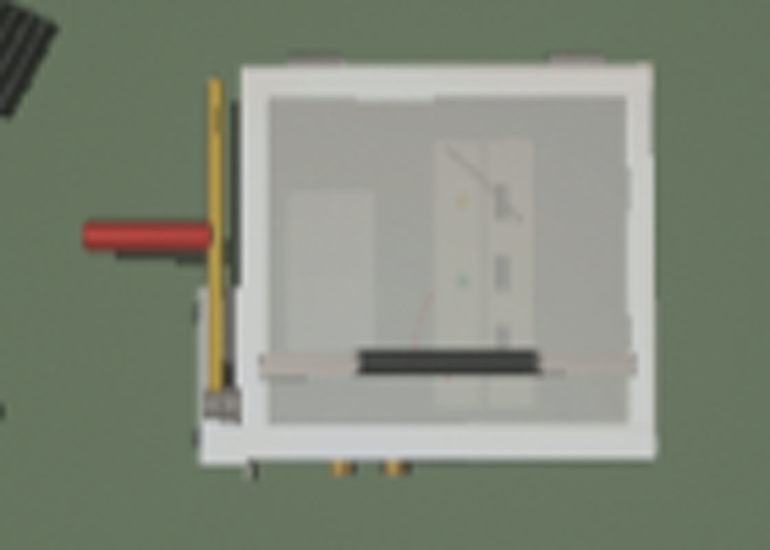

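View pics/s1.png

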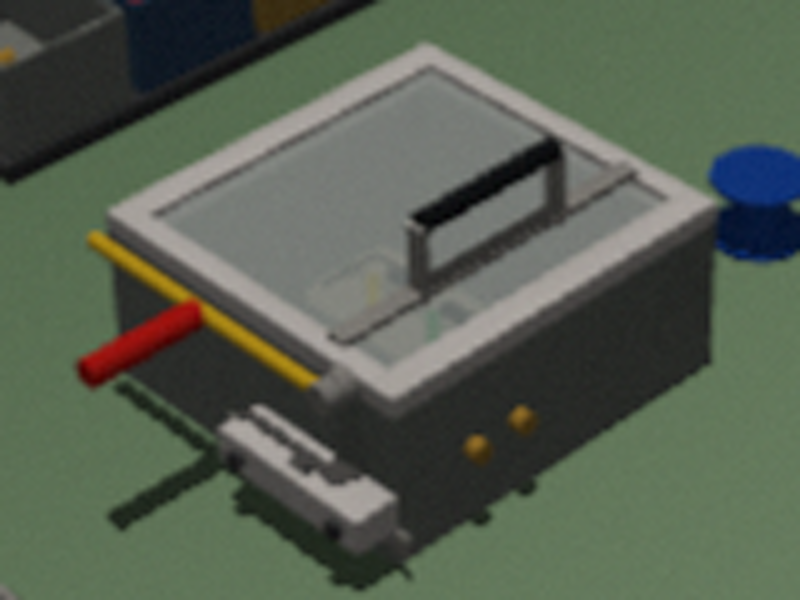

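```bash
cat > h.py <<'E'
import numpy as np, cv2
from scipy.optimize import least_squares
from scipy.spatial.transform import Rotation as Ro
C={}
C['top']=(np.array([[528.36005512,0,322.30922529],[0,528.36005512,241.91283051],[0,0,1]]),np.array([[0.00271102,-0.99997781,0.00608586],[-0.99775917,-0.00311176,-0.06683531],[0.06685276,-0.00589103,-0.99774546]]),np.array([-0.0043246,0.5746554,1.60999185]))
C['side']=(np.array([[607.04777775,0,322.97028651],[0,607.04777775,242.84147081],[0,0,1]]),np.array([[-0.68318626,-0.73000575,-0.01865845],[-0.41065324,0.40519285,-0.81681251],[0.6038381,-0.55037293,-0.57660141]]),np.array([0.40201841,0.32432796,1.22370198]))
def proj(c,X):
    K,R,t=C[c]; p=K@(R@np.asarray(X)+t); return p[:2]/p[2]
def backz(c,px,z):
    K,R,t=C[c]; d=R.T@np.linalg.solve(K,[px[0],px[1],1]); o=-R.T@t; return o+d*(z-o[2])/d[2]
def uncrop(p,s,off): return (np.array(p)+.5)/s-.5+np.array(off)
E
python3 - <<'E'
from h import *
T=lambda p:uncrop(p,5.5,(235,190)); S=lambda p:uncrop(p,5,(235,205))
obs=[('top',T((358,362)),(-55,45,142)),('top',T((540,362)),(-55,-45,142)),('top',T((84,236)),(15,194,96)),('top',T((214,78)),(100,124,96)),
('top',T((242,66)),(105,110,102)),('top',T((654,64)),(105,-110,102)),
('side',S((415,220)),(-55,45,142)),('side',S((555,148)),(-55,-45,142)),('side',S((90,372)),(15,194,96)),('side',S((93,238)),(100,124,96)),('side',S((108,212)),(105,110,102)),('side',S((718,208)),(-105,-110,102))]
def P(x,b): 
    c,s=np.cos(x[2]),np.sin(x[2]); b=np.array(b)/1000
    return [x[0]+c*b[0]-s*b[1],x[1]+s*b[0]+c*b[1],b[2]]
f=lambda x:np.concatenate([proj(c,P(x,b))-u for c,u,b in obs])
r=least_squares(f,[.57,0,0],loss='soft_l1');print(r.x);print(f(r.x).reshape(-1,2).round(1))
E
```

```text
[0.58475566 0.01799957 0.00426325]
[[-0.1 -0.6]
 [-1.6 -0.7]
 [-0.4 -0.8]
 [-0.1 -0.8]
 [-0.6 -0.6]
 [-0.7 -0.3]
 [ 1.9  1.2]
 [ 0.9  0.3]
 [ 0.   0.7]
 [ 0.6 -0.2]
 [ 0.6 -0.1]
 [ 1.  -0.8]]
```

```bash
cat >> h.py <<'E'
BX=(0.5848,0.018,0.004)
def bw(x,y,z):
    c,s=np.cos(BX[2]),np.sin(BX[2]); return np.array([BX[0]+c*x-s*y,BX[1]+s*x+c*y,z])
def plan(pt,rpy,n,start=None):
    from workcell import bot
    o=bot.observe(); p,R=np.array(o['position']),Ro.from_euler('xyz',o['tool_rot'])
    if start is not None: p,R=np.array(start[0]),Ro.from_euler('xyz',start[1])
    Rt=Ro.from_euler('xyz',rpy); dr=(R.inv()*Rt).as_rotvec()
    for i in range(n):
        d=R.inv().apply((np.array(pt)-p)/n)*100
        print(d.round(2).tolist()+np.degrees(dr/n).round(1).tolist()); R=R*Ro.from_rotvec(dr/n)
def link(th,ph=None):
    "pivot in box frame (mm) x,z ; th lid angle"
    return np.array([105-180*np.cos(th)+6*np.sin(th), 90+180*np.sin(th)+6*np.cos(th)])
def handle(th): return np.array([105-160*np.cos(th)+52*np.sin(th), 90+160*np.sin(th)+52*np.cos(th)])
def foot_to_bar(fx,fz):
    "given foot (box x,z mm) find lid angle, bar x,z"
    from scipy.optimize import brentq
    F=np.array([fx,fz]); g=lambda t:np.hypot(*(link(t)-F))-175
    th=brentq(g,0.3,1.25); P=link(th); return th,P+(F-P)*90/175,np.arctan2(P[0]-fx,P[1]-fz)
E
python3 - <<'E'
from h import *
print(bw(-55,0,142))
plan([0.53,0.018,0.25],[np.pi,0,np.pi/2],12)
for fz in (60,46,45,33):
  for fx in (-77,-65,-53): print(fx,fz,foot_to_bar(fx,fz))
E
```

```text
[-54.41476     -0.20199941 142.        ]
[4.08, -3.5, -0.16, -0.0, -0.0, -5.4]
[4.39, -3.1, -0.16, -0.0, -0.0, -5.4]
[4.67, -2.67, -0.16, -0.0, -0.0, -5.4]
[4.9, -2.21, -0.16, -0.0, -0.0, -5.4]
[5.09, -1.74, -0.16, -0.0, -0.0, -5.4]
[5.23, -1.25, -0.16, -0.0, -0.0, -5.4]
[5.32, -0.75, -0.16, -0.0, -0.0, -5.4]
[5.37, -0.24, -0.16, -0.0, -0.0, -5.4]
[5.37, 0.27, -0.16, -0.0, -0.0, -5.4]
[5.32, 0.78, -0.16, -0.0, -0.0, -5.4]
[5.22, 1.28, -0.16, -0.0, -0.0, -5.4]
[5.07, 1.77, -0.16, -0.0, -0.0, -5.4]
-77 60 (0.8044435720407139, array([-47.13320031, 139.57998666]), np.float64(0.3590384019356223))
-65 60 (0.8295033441377886, array([-39.31446436, 141.02625043]), np.float64(0.30698164689874496))
-53 60 (0.8517495335659364, array([-31.65071554, 142.27519707]), np.float64(0.25388680280384496))
-77 46 (0.7218711716131703, array([-52.29558294, 127.33075542]), np.float64(0.294895853191805))
-65 46 (0.7418671528678267, array([-44.91255512, 128.59233959]), np.float64(0.23857978761585188))
-53 46 (0.7583786161460048, array([-37.72180839, 129.61564962]), np.float64(0.18072562790736027))
-77 45 (0.7159395974082692, array([-52.65011354, 126.43760206]), np.float64(0.2905396006620553))
-65 45 (0.7355891680213336, array([-45.29566521, 127.6845765 ]), np.float64(0.2339438177495445))
-53 45 (0.7517112022368988, array([-38.13544712, 128.69017307]), np.float64(0.17578093586582902))
-77 33 (0.6445942023115812, array([-56.73435595, 115.5487957 ]), np.float64(0.24073793067651758))
-65 33 (0.6602776918204462, array([-49.6941387, 116.6105891]), np.float64(0.18105655317834368))
-53 33 (0.6719738441336097, array([-42.86401828, 117.39349427]), np.float64(0.11953127892296797))
```

servo_tool(rows=[[[4.08,-3.5,-0.16,0,0,-5.4],[4.39,-3.1,-0.16,0,0,-5.4],[4.67,-2.67,-0.16,0,0,-5.4],[4.9,-2.21,-0.16,0,0,-5.4],[5.09,-1.74,-0.16,0,0,-5.4]]], grip=0.2, squeeze=30)

```text
clock: 0.72
position: [0.3737, -0.3225, 0.2393]
tool_rot: [-3.141, 0.0, 0.904]
force: [1.3, 0.0, 0.0]
grip_width: 0.0514
```

servo_tool(rows=[[[5.23,-1.25,-0.16,0,0,-5.4],[5.32,-0.75,-0.16,0,0,-5.4],[5.37,-0.24,-0.16,0,0,-5.4],[5.37,0.27,-0.16,0,0,-5.4],[5.32,0.78,-0.16,0,0,-5.4]]])

```text
clock: 1.35
position: [0.4873, -0.079, 0.2474]
tool_rot: [3.142, 0.0, 1.375]
force: [1.4, -1.0, -0.2]
grip_width: 0.0515
```

servo_tool(rows=[[[5.22,1.28,-0.16,0,0,-5.4],[5.07,1.77,-0.16,0,0,-5.4],[0,0,0,0,0,0]]])

```text
clock: 1.72
position: [0.5334, 0.0207, 0.2502]
tool_rot: [-3.142, -0.002, 1.567]
force: [-1.0, -0.5, -0.3]
grip_width: 0.0514
```

Run:
```python
from h import *
plan([0.53,0.018,0.124],[np.pi,0,np.pi/2],4)
```

```text
[-0.07, -0.08, 3.16, -0.0, -0.0, -0.0]
[-0.07, -0.08, 3.16, -0.0, -0.0, -0.0]
[-0.07, -0.08, 3.16, -0.0, -0.0, -0.0]
[-0.07, -0.08, 3.16, -0.0, -0.0, -0.0]
```

servo_tool(rows=[[[-0.07,-0.1,3.5,0,0,0],[-0.07,-0.1,3.5,0,0,0],[-0.07,-0.1,3.0,0,0,0],[-0.07,-0.1,1.6,0,0,0],[0,0,1.0,0,0,0]]])

```text
clock: 2.35
position: [0.5285, 0.0135, 0.1241]
tool_rot: [-3.141, 0.0, 1.56]
force: [-0.1, 0.2, 0.2]
grip_width: 0.051
```

Run:
```python
from h import *
from workcell import bot
f=bot.grab_frame('side')['image'][:,:,::-1]
cv2.imwrite("pics/s2.png",cv2.resize(f[150:330,230:450],None,fx=3.5,fy=3.3))
```

```text
(no output)
```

View pics/s2.png

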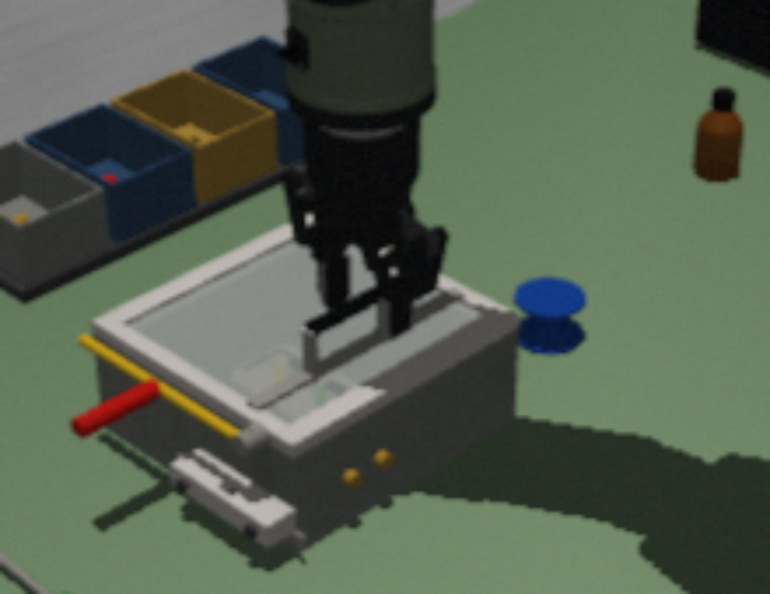

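The fingers straddle the dark handle bar (around (345,305) in the crop). Closing.

servo_tool(rows=[[[0,0,0,0,0,0],[0,0,0,0,0,0],[0,0,0,0,0,0],[0,0,0,0,0,0],[0,0,0,0,0,0]]], grip=-1, squeeze=30)

```text
clock: 3.02
position: [0.5302, 0.0139, 0.1255]
tool_rot: [3.138, -0.0, 1.561]
force: [7.2, -0.3, -1.8]
grip_width: 0.0108
```

Run:
```python
from h import *
p=handle(0)
for th in np.arange(0.1,1.21,0.1):
    q=handle(th); print(th.round(1),q.round(1),'dx %.2f dup %.2f cm'%tuple((q-p)/10)); p=q
```

```text
0.1 [-49.  157.7] dx 0.60 dup 1.57 cm
0.2 [-41.5 172.8] dx 0.75 dup 1.50 cm
0.3 [-32.5 187. ] dx 0.90 dup 1.42 cm
0.4 [-22.1 200.2] dx 1.04 dup 1.32 cm
0.5 [-10.5 212.3] dx 1.16 dup 1.21 cm
0.6 [  2.3 223.3] dx 1.28 dup 1.09 cm
0.7 [ 16.1 232.8] dx 1.38 dup 0.96 cm
0.8 [ 30.8 241. ] dx 1.47 dup 0.82 cm
0.9 [ 46.3 247.7] dx 1.54 dup 0.67 cm
1.0 [ 62.3 252.7] dx 1.60 dup 0.51 cm
1.1 [ 78.8 256.2] dx 1.65 dup 0.34 cm
1.2 [ 95.5 258. ] dx 1.67 dup 0.18 cm
```

servo_tool(rows=[[[0,0.28,-0.79,0,0,0],[0,0.32,-0.78,0,0,0],[0,0.36,-0.76,0,0,0],[0,0.39,-0.74,0,0,0],[0,0.43,-0.72,0,0,0]]])

```text
clock: 3.65
position: [0.5467, 0.014, 0.1628]
tool_rot: [3.141, -0.0, 1.561]
force: [4.9, 2.9, -11.4]
grip_width: 0.0105
```

Run:
```python
from h import *
from workcell import bot
f=bot.grab_frame('side')['image'][:,:,::-1]
cv2.imwrite("pics/s3.png",cv2.resize(f[150:330,230:450],None,fx=3.5,fy=3.3))
```

```text
(no output)
```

View pics/s3.png

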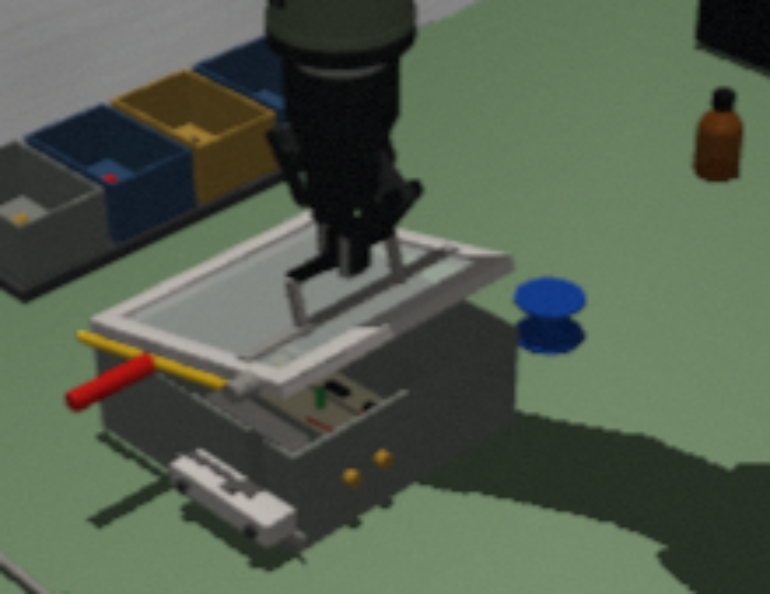

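The lid is opening with the handle held. Continuing the arc.

servo_tool(rows=[[[0,0.47,-0.7,0,0,0],[0,0.5,-0.67,0,0,0],[0,0.54,-0.65,0,0,0],[0,0.57,-0.62,0,0,0],[0,0.6,-0.59,0,0,0]]])

```text
clock: 4.32
position: [0.5714, 0.0141, 0.1951]
tool_rot: [-3.137, 0.0, 1.561]
force: [-16.5, 5.9, 8.6]
grip_width: 0.0107
```

servo_tool(rows=[[[0,0.63,-0.56,0,0,0],[0,0.65,-0.53,0,0,0],[0,0.68,-0.5,0,0,0],[0,0.7,-0.46,0,0,0],[0,0.73,-0.43,0,0,0]]])

```text
clock: 4.95
position: [0.6057, 0.0143, 0.2213]
tool_rot: [-3.139, -0.0, 1.562]
force: [-21.6, 6.8, 25.8]
grip_width: 0.0106
```

servo_tool(rows=[[[0,0.75,-0.39,0,0,0],[0,0.76,-0.35,0,0,0],[0,0.78,-0.32,0,0,0],[0,0.79,-0.28,0,0,0],[0,0.81,-0.24,0,0,0]]])

```text
clock: 5.58
position: [0.6459, 0.0146, 0.237]
tool_rot: [-3.141, -0.002, 1.562]
force: [-8.8, 9.9, 10.2]
grip_width: 0.0109
```

servo_tool(rows=[[[0,0.81,-0.19,0,0,0],[0,0.83,-0.15,0,0,0],[0,0.83,-0.12,0,0,0],[0,0,0,0,0,0]]])

```text
clock: 6.08
position: [0.6715, 0.0144, 0.2415]
tool_rot: [3.14, -0.002, 1.562]
force: [-0.6, 9.2, 8.2]
grip_width: 0.0106
```

Run:
```python
from h import *
from workcell import bot
f=bot.grab_frame('side')['image'][:,:,::-1]
cv2.imwrite("pics/s4.png",cv2.resize(f[130:330,230:450],None,fx=3.5,fy=3))
```

```text
(no output)
```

View pics/s4.png

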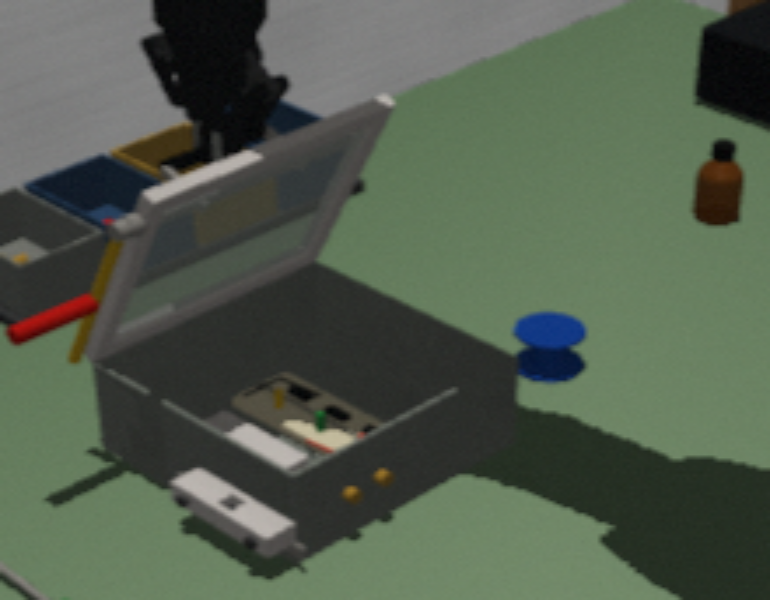

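servo_tool(rows=[[[0,0,0,0,0,0],[0,0,0,0,0,0],[0,0,0,0,0,0]]], grip=-0.2)

```text
clock: 6.5
position: [0.6707, 0.012, 0.2399]
tool_rot: [-3.141, 0.0, 1.56]
force: [-0.5, 0.7, 0.3]
grip_width: 0.0343
```

Run:
```python
from h import *
from workcell import bot
o=bot.observe();print(o['force'],o['grip_width'])
f=bot.grab_frame('side')['image'][:,:,::-1]
cv2.imwrite("pics/s5.png",cv2.resize(f[275:325,270:330],None,fx=12,fy=12,interpolation=cv2.INTER_CUBIC))
f=bot.grab_frame('top')['image'][:,:,::-1]
cv2.imwrite("pics/t5.png",cv2.resize(f[190:290,235:375],None,fx=5.5,fy=5.5,interpolation=cv2.INTER_CUBIC))
```

```text
[-0.49815237  0.74831277  0.26639605] 0.03425714399761916
```

View pics/s5.png

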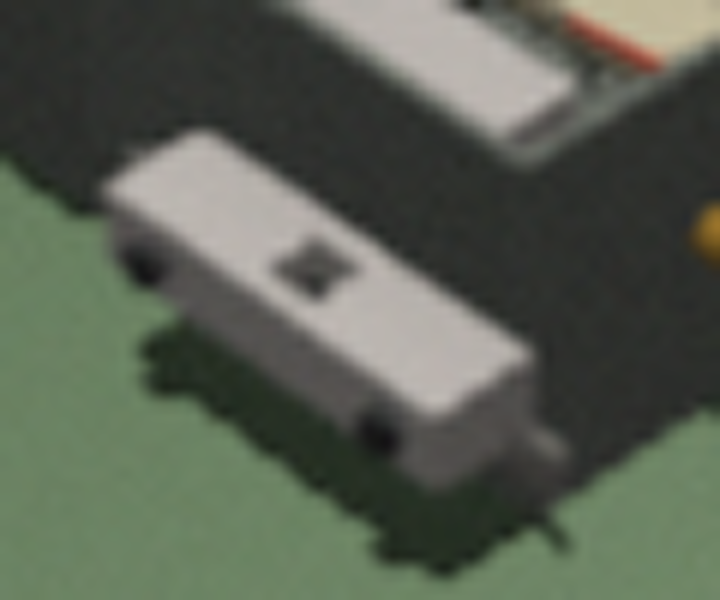

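View pics/t5.png

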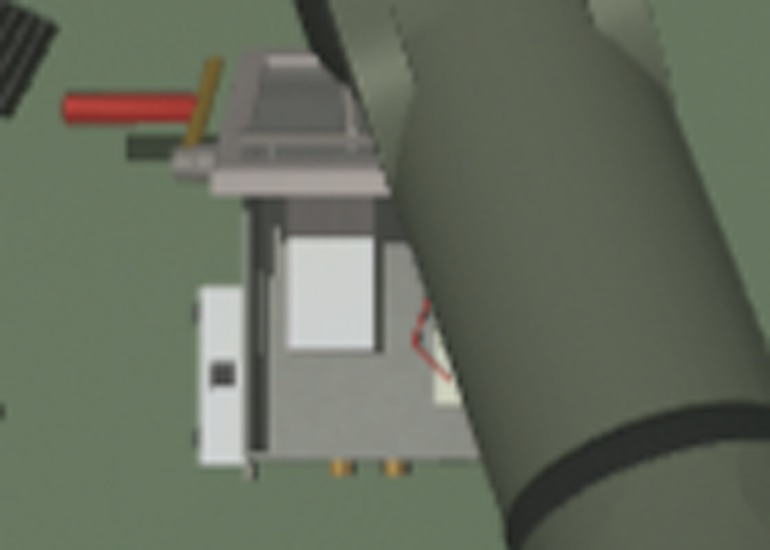

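Run:
```python
from h import *
S=lambda p:uncrop(p,12,(270,275));T=lambda p:uncrop(p,5.5,(235,190))
def show(n,c,u):
    p=backz(c,u,.045); q=p-np.array([BX[0],BX[1],.045]); c_,s_=np.cos(BX[2]),np.sin(BX[2]); print(n,(1000*np.array([c_*q[0]+s_*q[1],-s_*q[0]+c_*q[1]])).round(1))
for p in [(315,268),(105,190),(430,417),(208,130),(533,355)]: show('side',"side",S(p))
for p in [(222,373),(200,287),(200,464),(245,287)]: show('top',"top",T(p))
for th in(1.1,1.15,1.2):
  P=link(th); print(th,P, P+90*np.array([np.cos(th),-np.sin(th)]))
```

```text
side [-55.2 124.8]
side [ -7.5 139. ]
side [-104.   138.2]
side [ -7.5 111.9]
side [-104.6  111.8]
top [-58.8 123. ]
top [-11.4 135.3]
top [-108.8  134.8]
top [-11.4 110.5]
1.1 [ 28.6999423  253.13890154] [ 69.52359323 172.93023913]
1.15 [ 36.94884428 256.74843389] [ 73.71271396 174.59967927]
1.2 [ 45.36783871 259.941182  ] [ 77.98003661 176.05766426]
```

servo_tool(rows=[[[0,0,-2,0,0,0],[0,0,-4,0,0,0],[1,0,-4,0,-5,0],[4,0,0,0,-5,0],[5,0,0,0,-5,0]]], grip=0.2)

```text
clock: 7.22
position: [0.6722, 0.1115, 0.3289]
tool_rot: [3.139, 0.265, 1.558]
force: [1.3, -0.5, 0.9]
grip_width: 0.0514
```

servo_tool(rows=[[[5,0,0,0,0,0],[4,0,0,0,0,0],[0,0,0,0,0,0]]])

```text
clock: 7.6
position: [0.6715, 0.2021, 0.3028]
tool_rot: [-3.139, 0.261, 1.566]
force: [-1.3, -0.5, -0.9]
grip_width: 0.0513
```

Run:
```python
from h import *
from workcell import bot
f=bot.grab_frame('side')['image'][:,:,::-1]
cv2.imwrite("pics/s6.png",cv2.resize(f[130:290,200:400],None,fx=4,fy=3.75,interpolation=cv2.INTER_CUBIC))
f=bot.grab_frame('top')['image'][:,:,::-1]
cv2.imwrite("pics/t6.png",cv2.resize(f[190:290,235:375],None,fx=5.5,fy=5.5,interpolation=cv2.INTER_CUBIC))
```

```text
(no output)
```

View pics/s6.png

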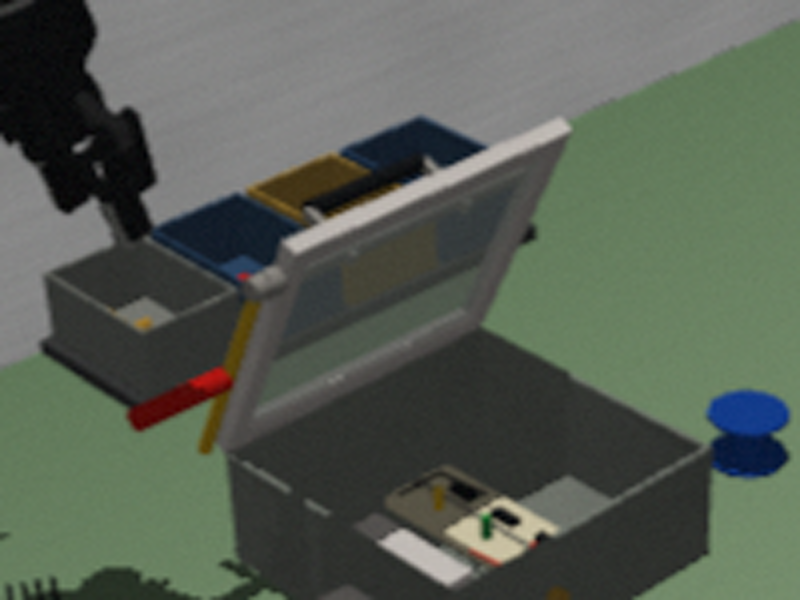

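View pics/t6.png

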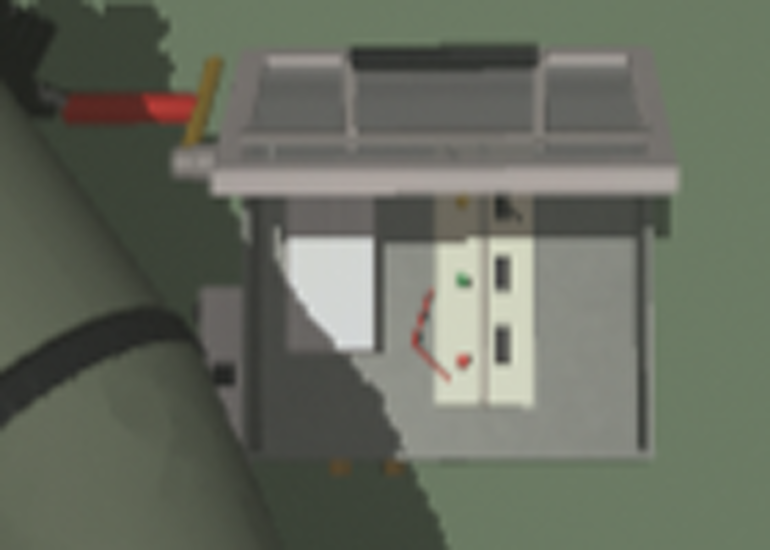

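Run:
```python
from h import *
def S(p): return (np.array(p)+.5)/np.array([4,3.75])-.5+np.array([200,130])
T=lambda p:uncrop(p,5.5,(235,190))
def pts(th,dx,dz):
    P=link(th); u=np.array([np.cos(th),-np.sin(th)]); b=P+90*u; f=P+175*u; h=handle(th)
    return [('side',S((138,415)),b,194),('top',T((64,107)),b,194),('side',S((205,450)),f,124),('side',S((305,206)),h,45),('side',S((423,161)),h,-45),('top',T((350,57)),h,45),('top',T((538,54)),h,-45)]
def f(x):
    return np.concatenate([proj(c,bw(q[0]/1e3,y/1e3,q[1]/1e3)+[0,x[1],0])-u for c,u,q,y in pts(x[0],0,0)])
r=least_squares(f,[1.15,0],loss='soft_l1');print(r.x,f(r.x).reshape(-1,2).round(1))
th=r.x[0];P=link(th);b=P+90*np.array([np.cos(th),-np.sin(th)]);print(P,b,bw(b[0]/1e3,.170,b[1]/1e3))
B=bw(b[0]/1e3,.172,b[1]/1e3)
a=np.radians(15); zt=np.array([0,-np.sin(a),-np.cos(a)])
print('tcp',B+zt*.0187)
plan(B+zt*(.0187-.05),[np.pi,a,np.pi/2],2)
```

```text
[ 1.15437568e+00 -3.08893624e-04] [[-0.1  1.3]
 [-0.2 -0.8]
 [ 0.9  0.5]
 [ 1.7  1. ]
 [ 0.2  0.1]
 [-0.1 -1. ]
 [-0.3 -0.5]]
[ 37.67913202 257.04460702] [ 74.08319384 174.73577224] [0.6582026  0.18829497 0.17473577]
tcp [0.6581946  0.18545504 0.15667296]
[1.29, -0.72, 4.79, -0.1, 0.0, -0.3]
[1.29, -0.72, 4.79, -0.1, 0.0, -0.3]
```

servo_tool(rows=[[[1.3,-0.7,4.5,0,0,0],[1.3,-0.7,4.5,0,0,0],[0,0,2.5,0,0,0],[0,0,2,0,0,0],[0,0,1.1,0,0,0]]])

```text
clock: 8.32
position: [0.6589, 0.1846, 0.1563]
tool_rot: [3.141, 0.262, 1.559]
force: [0.9, -0.0, 0.0]
grip_width: 0.0513
```

Run:
```python
from h import *
from workcell import bot
f=bot.grab_frame('side')['image'][:,:,::-1]
cv2.imwrite("pics/s7.png",cv2.resize(f[130:290,200:400],None,fx=4,fy=3.75,interpolation=cv2.INTER_CUBIC))
plan([.6585,.1855,.157],[np.pi,np.radians(15),np.pi/2],1)
```

```text
[0.06, -0.0, -0.18, -0.2, 0.0, -0.6]
```

View pics/s7.png

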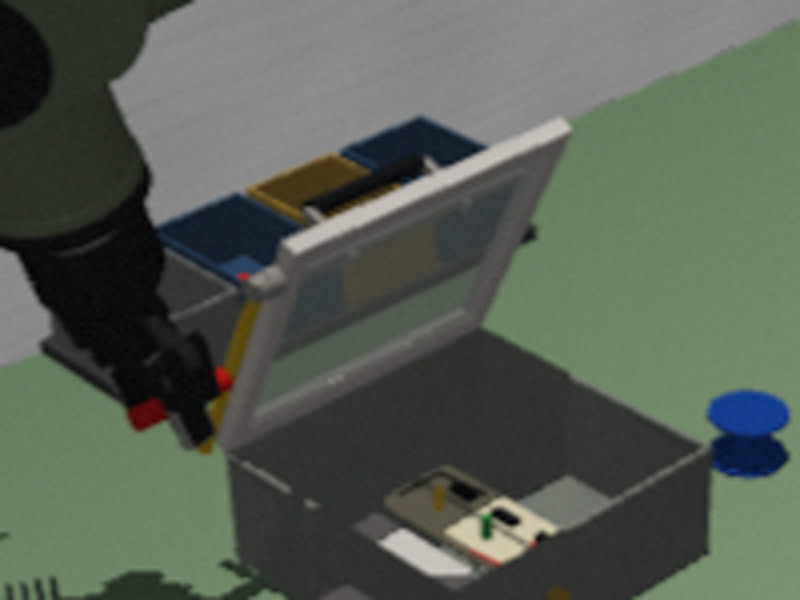

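The fingers straddle the red crossbar, clear of the rod. Closing.

servo_tool(rows=[[[0,0,0,0,0,0],[0,0,0,0,0,0],[0,0,0,0,0,0],[0,0,0,0,0,0]]], grip=-1, squeeze=30)

```text
clock: 8.88
position: [0.6585, 0.1865, 0.1577]
tool_rot: [3.141, 0.261, 1.561]
force: [-5.1, -0.8, 7.5]
grip_width: 0.0151
```

Run:
```python
from h import *
from workcell import bot
o=bot.observe();print(o['position'],o['force'])
th0=1.154; P=link(th0); b0=P+90*np.array([np.cos(th0),-np.sin(th0)])
# swing rod at const lid
prev=b0
def emit(b,tag):
    global prev
    d=(b-prev)/10; c,s=np.cos(np.radians(15)),np.sin(np.radians(15))
    # world d: x=d0, z=d1 ; tool y=+x ; tool x=(0,cos15,-sin15); tool z=(0,-s,-c)
    print(tag,[round(-s*d[1],2),round(d[0],2),round(-c*d[1],2)],b.round(1)); prev=b
N=10
for ph in np.linspace(-(np.pi/2-th0),0.28,N+1)[1:]:
    emit(P+90*np.array([-np.sin(ph),-np.cos(ph)]),'ph%.2f'%ph)
fx0=P[0]-175*np.sin(.28); fz0=P[1]-175*np.cos(.28); print('foot',fx0,fz0)
for k in range(1,11):
    t=k/10; th,b,ph=foot_to_bar(fx0+t*(-57-fx0),fz0+t*(58-fz0)); emit(b,'th%.2f ph%.2f'%(th,ph))
```

```text
[0.65846354 0.18647454 0.15769396] [-5.12845129 -0.83714731  7.4646372 ]
ph-0.35 [np.float64(0.06), np.float64(-0.58), np.float64(0.23)] [ 68.2 172.4]
ph-0.28 [np.float64(0.05), np.float64(-0.6), np.float64(0.19)] [ 62.3 170.5]
ph-0.21 [np.float64(0.04), np.float64(-0.61), np.float64(0.15)] [ 56.2 169. ]
ph-0.14 [np.float64(0.03), np.float64(-0.62), np.float64(0.1)] [ 50.  167.9]
ph-0.07 [np.float64(0.02), np.float64(-0.62), np.float64(0.06)] [ 43.8 167.2]
ph0.00 [np.float64(0.01), np.float64(-0.63), np.float64(0.02)] [ 37.5 167. ]
ph0.07 [np.float64(-0.01), np.float64(-0.63), np.float64(-0.02)] [ 31.2 167.2]
ph0.14 [np.float64(-0.02), np.float64(-0.62), np.float64(-0.06)] [ 25.  167.9]
ph0.21 [np.float64(-0.03), np.float64(-0.62), np.float64(-0.11)] [ 18.8 169. ]
ph0.28 [np.float64(-0.04), np.float64(-0.61), np.float64(-0.15)] [ 12.7 170.5]
foot -10.745857850864994 88.83460209911328
th1.12 ph0.27 [np.float64(0.07), np.float64(-0.54), np.float64(0.28)] [  7.4 167.7]
th1.08 ph0.26 [np.float64(0.08), np.float64(-0.52), np.float64(0.28)] [  2.1 164.7]
th1.05 ph0.26 [np.float64(0.08), np.float64(-0.51), np.float64(0.29)] [ -2.9 161.8]
th1.01 ph0.25 [np.float64(0.08), np.float64(-0.49), np.float64(0.29)] [ -7.9 158.8]
th0.98 ph0.25 [np.float64(0.08), np.float64(-0.48), np.float64(0.29)] [-12.7 155.7]
th0.95 ph0.25 [np.float64(0.08), np.float64(-0.47), np.float64(0.3)] [-17.3 152.7]
th0.92 ph0.25 [np.float64(0.08), np.float64(-0.46), np.float64(0.3)] [-21.9 149.6]
th0.89 ph0.25 [np.float64(0.08), np.float64(-0.45), np.float64(0.3)] [-26.4 146.4]
th0.86 ph0.26 [np.float64(0.08), np.float64(-0.44), np.float64(0.3)] [-30.8 143.3]
th0.83 ph0.26 [np.float64(0.08), np.float64(-0.43), np.float64(0.31)] [-35.1 140.1]
```

servo_tool(rows=[[[0.06,-0.58,0.23,0,0,0],[0.05,-0.6,0.19,0,0,0],[0.04,-0.61,0.15,0,0,0],[0.03,-0.62,0.1,0,0,0],[0.02,-0.62,0.06,0,0,0]]], squeeze=22)

```text
clock: 9.5
position: [0.6279, 0.1862, 0.1474]
tool_rot: [-3.141, 0.261, 1.561]
force: [7.0, 2.0, -20.9]
grip_width: 0.0151
```

Run:
```python
from h import *
from workcell import bot
f=bot.grab_frame('side')['image'][:,:,::-1]
cv2.imwrite("pics/s8.png",cv2.resize(f[130:330,200:400],None,fx=3.5,fy=3,interpolation=cv2.INTER_CUBIC))
```

```text
(no output)
```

View pics/s8.png

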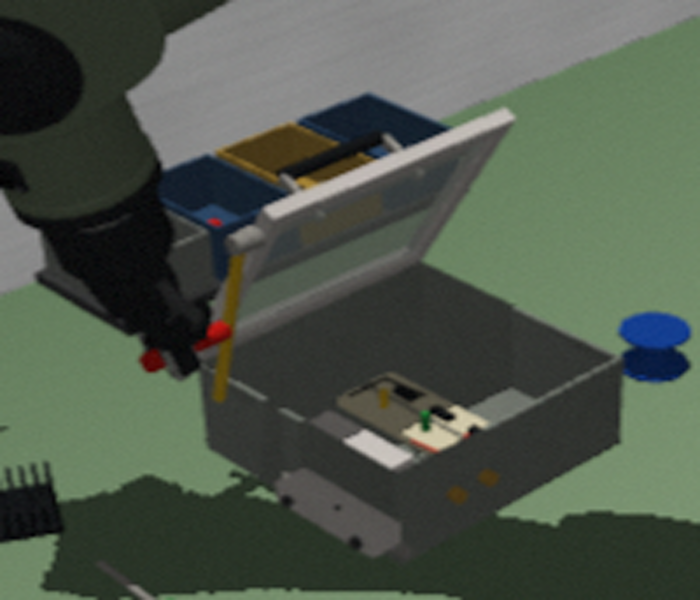

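```bash
cat >> h.py <<'E'
def state(pix,S,TX0=0,tcp=None):
    "pix: dict foot,h1,h2 side pixels in crop; fit th,ph"
    obs=pix
    def f(x):
        th,ph=x; P=link(th); u=np.array([-np.sin(ph),-np.cos(ph)]); F=P+175*u; b=P+90*u; h=handle(th)
        m={'foot':(F,124),'h1':(h,45),'h2':(h,-45),'piv':(P,124),'tip':(b,194)}
        return np.concatenate([proj('side',bw(m[k][0][0]/1e3,m[k][1]/1e3,m[k][0][1]/1e3))-S(v) for k,v in obs.items()])
    r=least_squares(f,[1,0.],loss='soft_l1'); th,ph=r.x; P=link(th); u=np.array([-np.sin(ph),-np.cos(ph)])
    print('th,ph',r.x,'res',f(r.x).reshape(-1,2).round(1).tolist(),'bar',P+90*u,'foot',P+175*u)
def tcpbar():
    from workcell import bot
    o=bot.observe(); z=Ro.from_euler('xyz',o['tool_rot']).as_matrix()[:,2]; b=np.array(o['position'])-z*.0187
    q=(b-[BX[0]-.172*BX[2],0,0])*1000; print('tcpbar box x,z',q[[0,2]].round(1),'F',np.round(o['force'],1),'M',np.round(o['moment'],2))
def solve_bar(x,z,branch=1):
    "th,ph,foot from bar pos"
    def f(v): 
        P=link(v[0]); return P+90*np.array([-np.sin(v[1]),-np.cos(v[1])])-[x,z]
    r=least_squares(f,[1,.3]); P=link(r.x[0]); return r.x, P+175*np.array([-np.sin(r.x[1]),-np.cos(r.x[1])])
E
python3 - <<'E'
from h import *
def S(p): return (np.array(p)+.5)/np.array([3.5,3])-.5+np.array([200,130])
state(dict(foot=(219,402),h1=(280,170),h2=(386,138)),S); tcpbar()
E
```

```text
th,ph [ 1.08327668 -0.2261539 ] res [[0.9, -0.9], [1.1, 1.6], [-1.1, -0.8]] bar [ 46.16330658 164.13191716] foot [65.22294381 81.29635578]
tcpbar box x,z [ 43.1 165.4] F [  7.4   0.7 -22.3] M [ 1.54 -1.41  0.56]
```

```bash
cat >> h.py <<'E'
def rows(path,start_bar,y0=0.0):
    "path: list of (bx,bz,da) box mm and tool turn about world y (rad, incremental). prints rows"
    from workcell import bot
    o=bot.observe(); R=Ro.from_euler('xyz',o['tool_rot']); g=.0187
    b=np.array(start_bar,float)
    for bx,bz,da in path:
        d=np.array([(bx-b[0])/1e3,0,(bz-b[1])/1e3]); R2=Ro.from_rotvec([0,da,0])*R
        zt=lambda q:q.as_matrix()[:,2]
        dp=d+g*(zt(R2)-zt(R)); sh=R.inv().apply(dp)*100; rv=np.degrees((R.inv()*R2).as_rotvec())
        print((sh.round(2)+0.).tolist()+(rv.round(1)+0.).tolist(), '  bar',np.round([bx,bz],1)); R=R2; b=np.array([bx,bz])
E
python3 - <<'E'
from h import *
th=1.083;P=link(th); ph0=-.226
path=[]
for ph in np.linspace(ph0,.27,11)[1:]:
    b=P+90*np.array([-np.sin(ph),-np.cos(ph)]); path.append((b[0],b[1],.0496))
b0=P+90*np.array([-np.sin(ph0),-np.cos(ph0)]); print(b0)
rows(path,b0)
E
```

```text
[ 46.10503366 164.10694383]
[0.02, -0.53, 0.09, 2.7, 0.0, -0.7]   bar [ 41.7 163.2]
[0.02, -0.53, 0.09, 2.7, 0.0, -0.7]   bar [ 37.3 162.5]
[0.02, -0.53, 0.09, 2.7, 0.0, -0.7]   bar [ 32.9 162.1]
[0.02, -0.53, 0.09, 2.7, 0.0, -0.7]   bar [ 28.4 161.9]
[0.02, -0.53, 0.09, 2.7, 0.0, -0.7]   bar [ 24.  161.8]
[0.02, -0.53, 0.09, 2.7, 0.0, -0.7]   bar [ 19.5 162. ]
[0.02, -0.53, 0.09, 2.7, 0.0, -0.7]   bar [ 15.1 162.5]
[0.02, -0.53, 0.09, 2.7, 0.0, -0.7]   bar [ 10.6 163.1]
[0.02, -0.53, 0.09, 2.7, 0.0, -0.7]   bar [  6.3 164. ]
[0.02, -0.53, 0.09, 2.7, 0.0, -0.7]   bar [  1.9 165.1]
```

servo_tool(rows=[[[0.02,-0.53,0.09,2.7,0,-0.7],[0.02,-0.53,0.09,2.7,0,-0.7],[0.02,-0.53,0.09,2.7,0,-0.7]]])

```text
clock: 9.93
position: [0.6118, 0.1861, 0.1462]
tool_rot: [-2.988, 0.259, 1.599]
force: [3.7, -1.4, -12.2]
grip_width: 0.015
```

Run:
```python
from h import *
from workcell import bot
f=bot.grab_frame('side')['image'][:,:,::-1]
cv2.imwrite("pics/s9.png",cv2.resize(f[130:330,200:400],None,fx=3.5,fy=3,interpolation=cv2.INTER_CUBIC))
tcpbar()
```

```text
tcpbar box x,z [ 30.3 163.9] F [-0.6  1.  -5.1] M [ 0.85 -0.15  0.08]
```

View pics/s9.png

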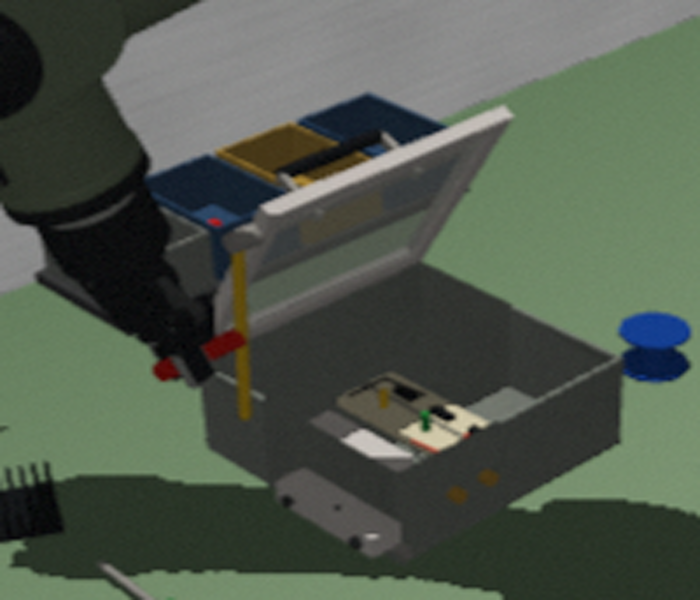

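The rod is swinging about its pivot (foot at crop (243,415)), lid hardly moved. Continuing.

servo_tool(rows=[[[0.02,-0.53,0.09,2.7,0,-0.7],[0.02,-0.53,0.09,2.7,0,-0.7],[0.02,-0.53,0.09,2.7,0,-0.7],[0.02,-0.53,0.09,2.7,0,-0.7]]])

```text
clock: 10.48
position: [0.5907, 0.186, 0.1478]
tool_rot: [-2.789, 0.247, 1.647]
force: [2.5, -2.2, -7.2]
grip_width: 0.015
```

servo_tool(rows=[[[0.02,-0.53,0.09,2.7,0,-0.7],[0.02,-0.53,0.09,2.7,0,-0.7],[0.02,-0.53,0.09,2.7,0,-0.7]]])

```text
clock: 10.85
position: [0.5752, 0.1859, 0.1515]
tool_rot: [-2.64, 0.233, 1.681]
force: [2.6, -3.4, -4.6]
grip_width: 0.015
```

Run:
```python
from h import *
from workcell import bot
f=bot.grab_frame('side')['image'][:,:,::-1]
cv2.imwrite("pics/s10.png",cv2.resize(f[130:330,200:400],None,fx=3.5,fy=3,interpolation=cv2.INTER_CUBIC))
tcpbar()
```

```text
tcpbar box x,z [ -0.7 167.1] F [ 0.3 -1.6 -2.1] M [ 0.2  -0.6   0.29]
```

View pics/s10.png

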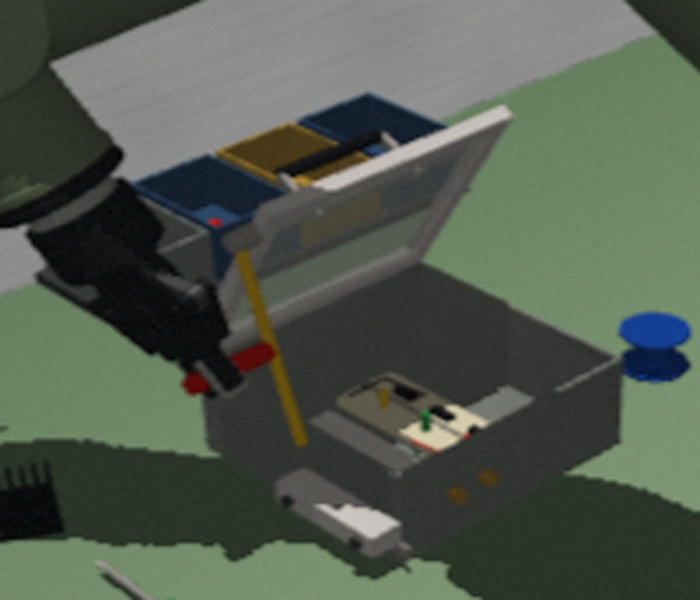

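Run:
```python
from h import *
def S(p): return (np.array(p)+.5)/np.array([3.5,3])-.5+np.array([200,130])
state(dict(foot=(302,443),h1=(280,170),h2=(386,138)),S); tcpbar()
print(solve_bar(-.7,167.1))
th0,ph0=1.083,.27;P=link(th0)
fx0=P[0]-175*np.sin(ph0); fz0=P[1]-175*np.cos(ph0);print(fx0,fz0)
path=[];last=ph0
b0=P+90*np.array([-np.sin(ph0),-np.cos(ph0)])
for k in range(1,11):
    t=k/10; th,b,ph=foot_to_bar(fx0+t*(-57-fx0),fz0+t*(52-fz0)); path.append((b[0],b[1],ph-last)); last=ph; print(th,ph)
rows(path,b0)
```

```text
th,ph [1.08962971 0.27980258] res [[-0.0, 0.1], [0.8, 1.4], [-1.4, -1.0]] bar [  2.15734541 165.83899155] foot [-21.3167568   84.14464337]
tcpbar box x,z [ -0.7 167.1] F [ 0.3 -1.6 -2.1] M [ 0.2  -0.6   0.29]
(array([1.09259832, 0.31863724]), array([-27.32817828,  86.37862661]))
-20.740261768501618 83.15838316732501
1.050269575051384 0.26036537174028357
1.018546340824689 0.25221732081409565
0.9877509413093701 0.24545469891027383
0.957808954159563 0.23998450701851226
0.9286507706386873 0.23572150745264514
0.9002113942941745 0.23258778284493417
0.8724301875090232 0.23051227108776254
0.8452505873640789 0.22943029683374844
0.8186198062545952 0.22928311382063996
0.7924885281149987 0.23001746755557467
[0.11, -0.24, 0.45, -0.5, 0.0, 0.1]   bar [ -2.5 162.2]
[0.11, -0.23, 0.45, -0.5, 0.0, 0.1]   bar [ -6.8 159.2]
[0.11, -0.22, 0.44, -0.4, 0.0, 0.1]   bar [-11.  156.3]
[0.11, -0.22, 0.44, -0.3, 0.0, 0.1]   bar [-15.  153.3]
[0.11, -0.21, 0.43, -0.2, 0.0, 0.1]   bar [-19.  150.2]
[0.11, -0.21, 0.43, -0.2, 0.0, 0.0]   bar [-22.9 147.2]
[0.11, -0.2, 0.43, -0.1, 0.0, 0.0]   bar [-26.7 144.1]
[0.11, -0.2, 0.43, -0.1, 0.0, 0.0]   bar [-30.4 141. ]
[0.11, -0.19, 0.42, 0.0, 0.0, 0.0]   bar [-34.1 137.9]
[0.11, -0.19, 0.42, 0.0, 0.0, 0.0]   bar [-37.6 134.8]
```

servo_tool(rows=[[[0.11,-0.24,0.45,-0.5,0,0.1],[0.11,-0.23,0.45,-0.5,0,0.1],[0.11,-0.22,0.44,-0.4,0,0.1],[0.11,-0.22,0.44,-0.3,0,0.1],[0.11,-0.21,0.43,-0.2,0,0.1]]])

```text
clock: 11.52
position: [0.5547, 0.1858, 0.1364]
tool_rot: [-2.678, 0.237, 1.673]
force: [2.6, -3.5, -3.3]
grip_width: 0.0149
```

servo_tool(rows=[[[0.11,-0.21,0.43,-0.2,0,0],[0.11,-0.2,0.43,-0.1,0,0],[0.11,-0.2,0.43,-0.1,0,0],[0,0,0,0,0,0]]])

```text
clock: 12.02
position: [0.543, 0.1858, 0.1269]
tool_rot: [-2.684, 0.237, 1.674]
force: [-1.0, -5.4, -6.3]
grip_width: 0.0149
```

Run:
```python
from h import *
from workcell import bot
f=bot.grab_frame('side')['image'][:,:,::-1]
cv2.imwrite("pics/s11.png",cv2.resize(f[150:330,220:380],None,fx=4.5,fy=3.3,interpolation=cv2.INTER_CUBIC))
f=bot.grab_frame('top')['image'][:,:,::-1]
cv2.imwrite("pics/t11.png",cv2.resize(f[190:290,235:375],None,fx=5.5,fy=5.5,interpolation=cv2.INTER_CUBIC))
tcpbar()
```

```text
tcpbar box x,z [-33.2 143.3] F [-1.3 -6.3 -6.9] M [-0.38 -0.69  0.58]
```

View pics/s11.png

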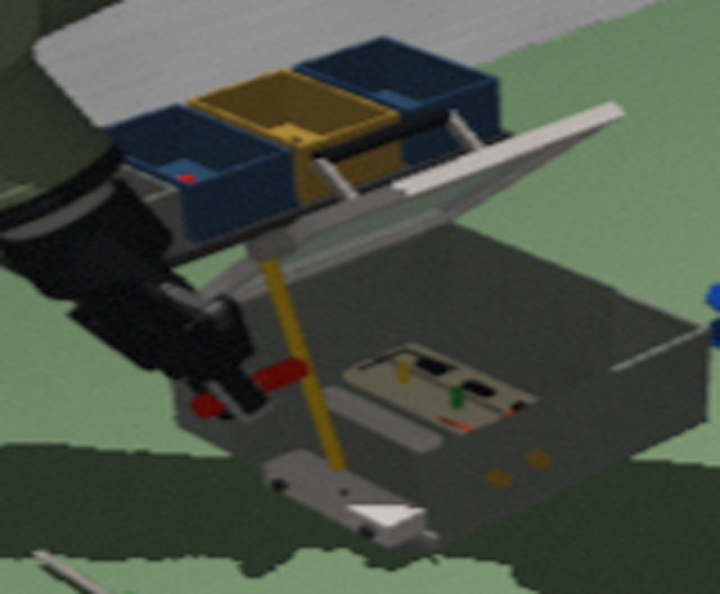

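View pics/t11.png

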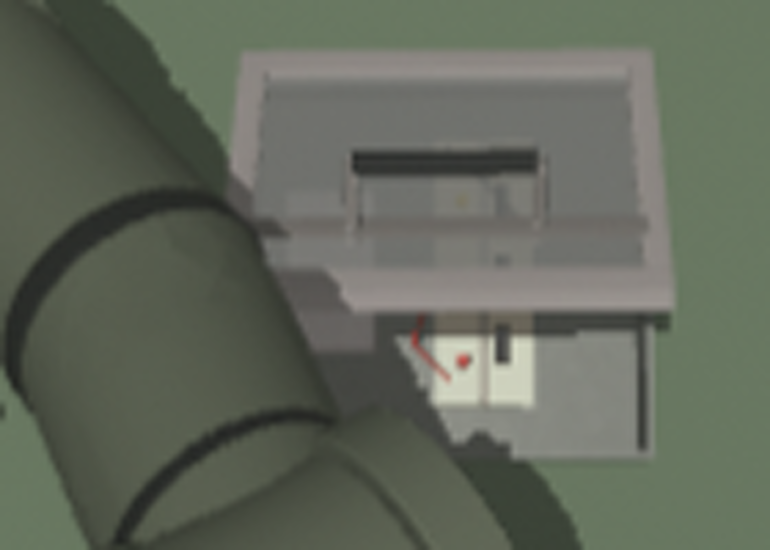

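Run:
```python
from h import *
def S(p): return (np.array(p)+.5)/np.array([4.5,3.3])-.5+np.array([220,150])
state(dict(foot=(340,470),h1=(315,157),h2=(449,118)),S); tcpbar()
print(solve_bar(-33.2,143.3))
print(S((340,470)),[proj('side',bw(x/1e3,.124,z/1e3)) for x,z in((-57,45),(-57,58),(-50,58))], S((345,492)))
```

```text
th,ph [0.85035566 0.25663699] res [[0.2, -0.5], [1.7, 0.5], [-0.1, -1.2]] bar [-32.08439286 142.17859482] foot [-53.65986858  59.96242337]
tcpbar box x,z [-33.2 143.3] F [-1.3 -6.3 -6.9] M [-0.38 -0.69  0.58]
(array([0.85571962, 0.27811242]), array([-56.53599245,  61.56609359]))
[295.16666667 292.07575758] [array([296.56236567, 297.07249158]), array([296.32107875, 292.85097221]), array([294.36739683, 291.49284223])] [296.27777778 298.74242424]
```

Run:
```python
from h import *
th,b0,ph0=foot_to_bar(-53.7,60); last=ph0; path=[]
for x,z in [(-54.2,57),(-54.7,54),(-55,51),(-55.2,48),(-55.2,46),(-55.2,44),(-55.2,42),(-55.2,40),(-55.2,38),(-55.2,36),(-55.2,34),(-55.2,32)]:
    th,b,ph=foot_to_bar(x,z); path.append((b[0],b[1],ph-last)); last=ph
rows(path,b0)
```

```text
[0.08, -0.01, 0.3, -0.8, 0.0, 0.2]   bar [-33.7 139.5]
[0.08, -0.01, 0.31, -0.7, 0.0, 0.2]   bar [-35.4 136.8]
[0.08, 0.0, 0.3, -0.8, 0.0, 0.2]   bar [-36.8 134. ]
[0.08, 0.01, 0.3, -0.8, 0.0, 0.2]   bar [-38.2 131.3]
[0.05, 0.01, 0.19, -0.5, 0.0, 0.1]   bar [-39.  129.4]
[0.05, 0.01, 0.19, -0.5, 0.0, 0.1]   bar [-39.8 127.6]
[0.05, 0.01, 0.2, -0.5, 0.0, 0.1]   bar [-40.6 125.7]
[0.05, 0.01, 0.2, -0.5, 0.0, 0.1]   bar [-41.4 123.9]
[0.05, 0.01, 0.2, -0.5, 0.0, 0.1]   bar [-42.2 122. ]
[0.05, 0.01, 0.2, -0.5, 0.0, 0.1]   bar [-43.  120.1]
[0.05, 0.01, 0.2, -0.5, 0.0, 0.1]   bar [-43.7 118.2]
[0.05, 0.01, 0.2, -0.5, 0.0, 0.1]   bar [-44.5 116.3]
```

servo_tool(rows=[[[0.08,-0.01,0.3,-0.8,0,0.2],[0.08,-0.01,0.31,-0.7,0,0.2],[0.08,0,0.3,-0.8,0,0.2],[0,0,0,0,0,0]]])

```text
clock: 12.62
position: [0.5392, 0.1857, 0.1186]
tool_rot: [-2.726, 0.241, 1.664]
force: [1.4, -5.5, -6.4]
grip_width: 0.015
```

Run:
```python
from h import *
from workcell import bot
f=bot.grab_frame('side')['image'][:,:,::-1]
cv2.imwrite("pics/s12.png",cv2.resize(f[160:330,250:370],None,fx=5,fy=3.5,interpolation=cv2.INTER_CUBIC))
cv2.imwrite("pics/s12b.png",cv2.resize(f[265:325,270:330],None,fx=10,fy=10,interpolation=cv2.INTER_CUBIC))
tcpbar()
```

```text
tcpbar box x,z [-37.8 135.2] F [ 1.2 -5.2 -5.3] M [-0.48 -0.86  0.62]
```

View pics/s12.png

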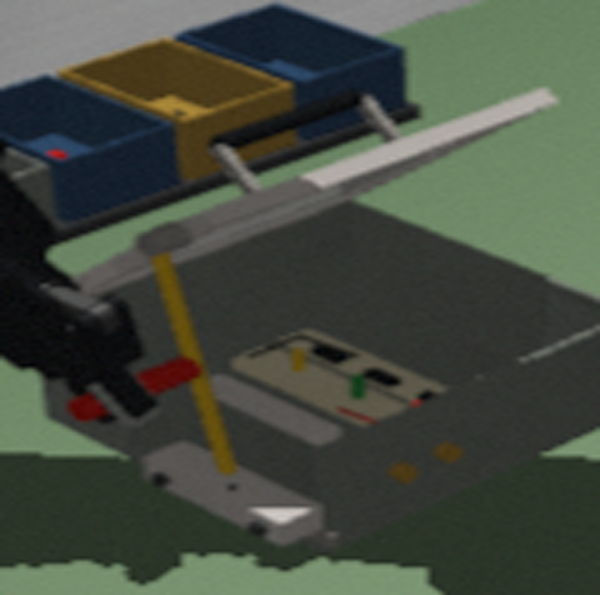

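View pics/s12b.png

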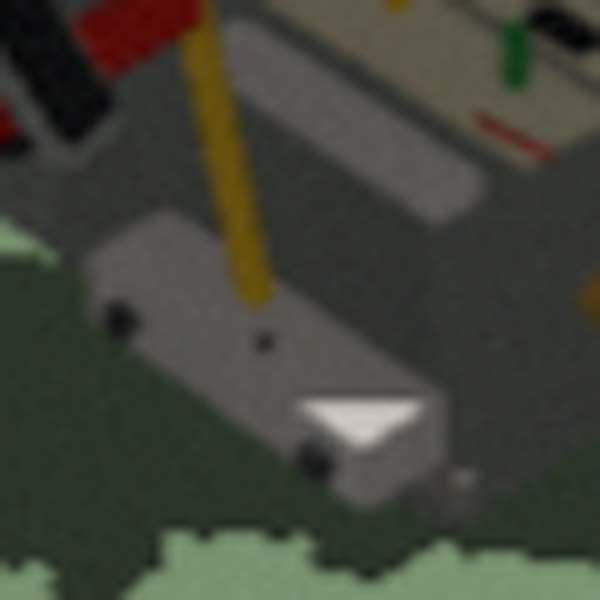

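servo_tool(rows=[[[0.08,-0.03,0.3,-0.8,0,0.2],[0.05,-0.03,0.19,-0.5,0,0.1],[0,0,0,0,0,0]]])

```text
clock: 13.05
position: [0.5368, 0.1857, 0.1142]
tool_rot: [-2.751, 0.243, 1.659]
force: [2.5, -6.4, -6.0]
grip_width: 0.0149
```

servo_tool(rows=[[[0.05,0.01,0.19,-0.5,0,0.1],[0,0,0,0,0,0]]])

```text
clock: 13.3
position: [0.5362, 0.1857, 0.1123]
tool_rot: [-2.76, 0.244, 1.657]
force: [2.8, -5.8, -6.4]
grip_width: 0.0152
```

Run:
```python
from h import *
from workcell import bot
f=bot.grab_frame('side')['image'][:,:,::-1]
cv2.imwrite("pics/s13b.png",cv2.resize(f[265:325,270:330],None,fx=10,fy=10,interpolation=cv2.INTER_CUBIC))
tcpbar()
```

```text
tcpbar box x,z [-41.3 129.1] F [ 3.3 -6.2 -6.1] M [-0.51 -0.99  0.65]
```

View pics/s13b.png

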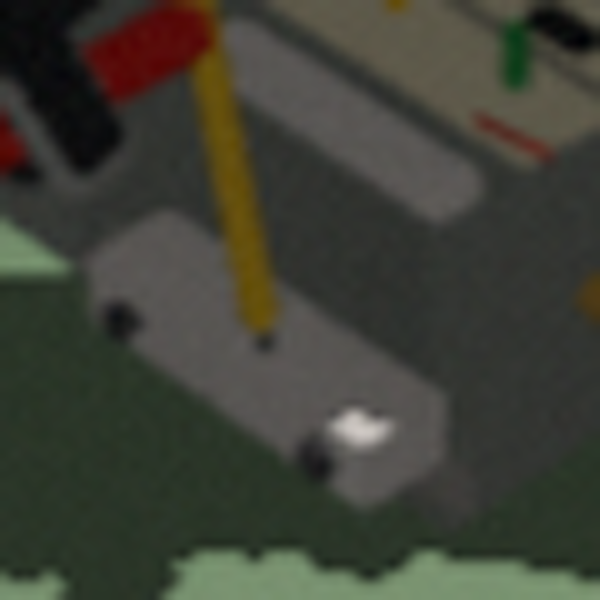

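No contact yet; the tip at crop (260,330) is right over the hole, whose visible dark corner is at (264,342). Lowering further, slowly.

servo_tool(rows=[[[0.05,0.01,0.2,-0.5,0,0.1],[0,0,0,0,0,0]]])

```text
clock: 13.6
position: [0.5356, 0.1857, 0.1103]
tool_rot: [-2.769, 0.245, 1.655]
force: [2.6, -6.3, -6.1]
grip_width: 0.0152
```

servo_tool(rows=[[[0.05,0.01,0.2,-0.5,0,0.1],[0,0,0,0,0,0]]])

```text
clock: 13.85
position: [0.5349, 0.1857, 0.1084]
tool_rot: [-2.778, 0.245, 1.653]
force: [2.2, -5.9, -6.8]
grip_width: 0.0147
```

servo_tool(rows=[[[0.05,0.01,0.2,-0.5,0,0.1],[0,0,0,0,0,0]]])

```text
clock: 14.1
position: [0.5343, 0.1857, 0.1064]
tool_rot: [-2.787, 0.246, 1.652]
force: [2.3, -5.4, -6.7]
grip_width: 0.0148
```

Run:
```python
from h import *
from workcell import bot
f=bot.grab_frame('side')['image'][:,:,::-1]
cv2.imwrite("pics/s14.png",cv2.resize(f[160:330,250:370],None,fx=5,fy=3.5,interpolation=cv2.INTER_CUBIC))
cv2.imwrite("pics/s14b.png",cv2.resize(f[265:325,270:330],None,fx=10,fy=10,interpolation=cv2.INTER_CUBIC))
tcpbar()
```

```text
tcpbar box x,z [-43.7 123.4] F [ 2.5 -5.7 -6.3] M [-0.44 -0.94  0.52]
```

View pics/s14b.png

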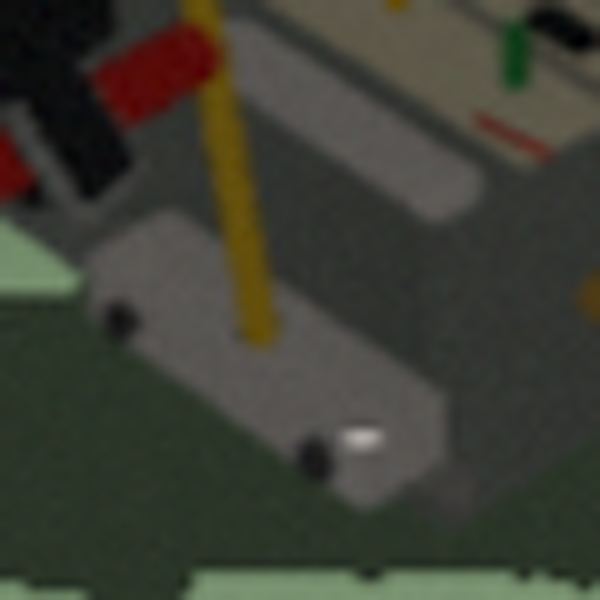

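The rod has vanished into the hole (its visible end is at (262,345)), and there is no contact force. Continuing down.

servo_tool(rows=[[[0.05,0.01,0.2,-0.5,0,0.1],[0,0,0,0,0,0]]])

```text
clock: 14.4
position: [0.5337, 0.1856, 0.1045]
tool_rot: [-2.796, 0.246, 1.65]
force: [3.6, -4.9, -5.9]
grip_width: 0.0151
```

servo_tool(rows=[[[0.05,0.01,0.2,-0.5,0,0.1],[0,0,0,0,0,0]]])

```text
clock: 14.65
position: [0.5331, 0.1857, 0.1025]
tool_rot: [-2.805, 0.247, 1.648]
force: [2.7, -5.7, -6.1]
grip_width: 0.0148
```

servo_tool(rows=[[[0.04,0.01,0.15,-0.4,0,0.1],[0,0,0,0,0,0]]])

```text
clock: 14.9
position: [0.5329, 0.1856, 0.1015]
tool_rot: [-2.813, 0.248, 1.647]
force: [3.1, -5.0, 1.4]
grip_width: 0.0153
```

servo_tool(rows=[[[0.03,0.01,0.12,0,0,0],[0,0,0,0,0,0]]])

```text
clock: 15.15
position: [0.5328, 0.1856, 0.101]
tool_rot: [-2.813, 0.248, 1.646]
force: [2.2, -6.8, 9.7]
grip_width: 0.0152
```

Run:
```python
from h import *
from workcell import bot
f=bot.grab_frame('side')['image'][:,:,::-1]
cv2.imwrite("pics/s15.png",cv2.resize(f[160:330,250:370],None,fx=5,fy=3.5,interpolation=cv2.INTER_CUBIC))
tcpbar()
for x in(-53,-55,-57,-60):print(foot_to_bar(x,33))
```

```text
tcpbar box x,z [-45.6 118.1] F [ 2.2 -7.1 11. ] M [-1.54  0.08  0.58]
(0.6719738441336097, array([-42.86401828, 117.39349427]), np.float64(0.11953127892296797))
(0.6703224225534551, array([-43.98614729, 117.28342096]), np.float64(0.12994008987521816))
(0.6685483487395828, array([-45.11502221, 117.16500046]), np.float64(0.14028292723884683))
(0.6656631523824141, array([-46.82055492, 116.97203241]), np.float64(0.1556803883708129))
```

View pics/s15.png

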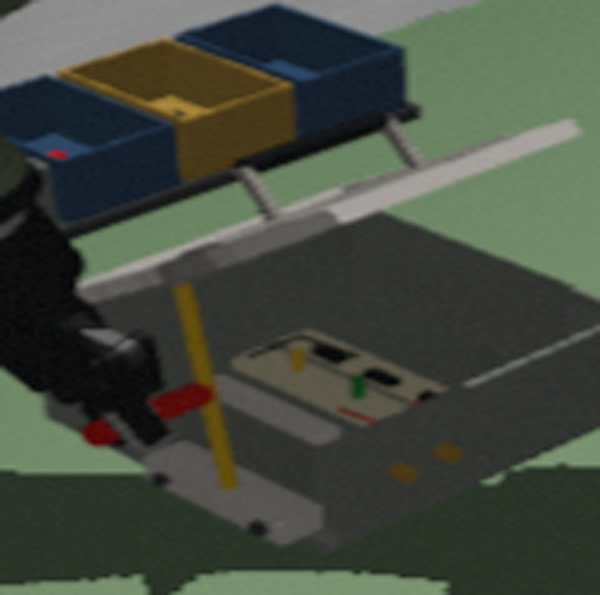

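The foot has bottomed: force changed from −6 to +10 N, with the bar height as computed for home. Relieving, then releasing.

servo_tool(rows=[[[-0.03,0,-0.12,0,0,0],[0,0,0,0,0,0]]])

```text
clock: 15.45
position: [0.533, 0.1857, 0.1015]
tool_rot: [-2.813, 0.248, 1.646]
force: [0.4, -5.9, 1.4]
grip_width: 0.0145
```

servo_tool(rows=[[[0,0,0,0,0,0],[0,0,0,0,0,0],[0,0,0,0,0,0],[0,0,0,0,0,0]]], grip=0)

```text
clock: 15.95
position: [0.5326, 0.1864, 0.1009]
tool_rot: [-2.811, 0.246, 1.647]
force: [0.4, 0.2, -0.6]
grip_width: 0.0427
```

Run:
```python
from h import *
from workcell import bot
f=bot.grab_frame('side')['image'][:,:,::-1]
cv2.imwrite("pics/s16.png",cv2.resize(f[160:330,250:370],None,fx=5,fy=3.5,interpolation=cv2.INTER_CUBIC))
tcpbar()
```

```text
tcpbar box x,z [-45.7 118.1] F [ 0.  -0.3 -0.6] M [ 0.26 -0.38 -0.  ]
```

View pics/s16.png

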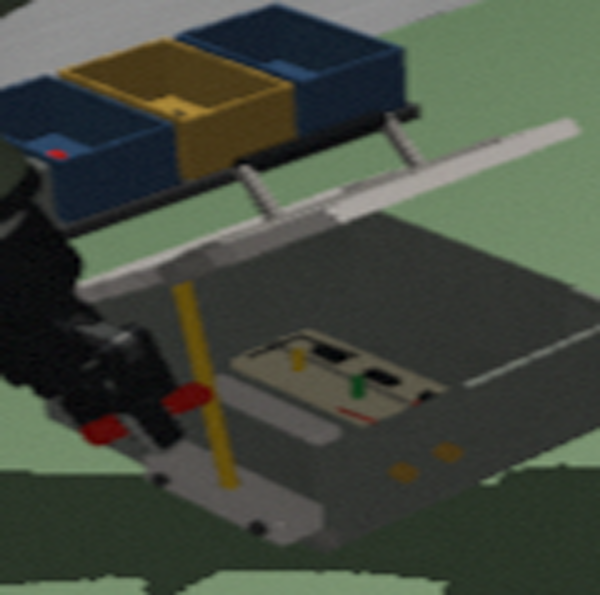

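The lid rests on the rod. Retreating along the finger axis.

servo_tool(rows=[[[0,0,-1.5,0,0,0],[0,0,-2.5,0,0,0],[0,0,-4,0,0,0],[1,0,-4,0,0,0],[3,0,-3,0,0,0]]])

```text
clock: 16.62
position: [0.5771, 0.2631, 0.2318]
tool_rot: [-2.813, 0.246, 1.644]
force: [0.1, -0.0, -0.3]
grip_width: 0.0431
```

servo_tool(rows=[[[5,0,-2,0,0,0],[5,0,-2,0,0,0],[0,0,0,0,0,0],[0,0,0,0,0,0],[0,0,0,0,0,0]]])

```text
clock: 17.25
position: [0.5811, 0.3688, 0.2416]
tool_rot: [-2.811, 0.247, 1.646]
force: [-0.5, 0.3, -0.1]
grip_width: 0.0425
```

Run:
```python
from h import *
from workcell import bot
f=bot.grab_frame('side')['image'][:,:,::-1]
cv2.imwrite("pics/s17.png",f); cv2.imwrite("pics/s17b.png",cv2.resize(f[160:330,240:370],None,fx=5,fy=3.5,interpolation=cv2.INTER_CUBIC))
f=bot.grab_frame('top')['image'][:,:,::-1]; cv2.imwrite("pics/t17.png",f)
print(bot.observe()['force'])
```

```text
[-0.47756593  0.74679911 -0.13868708]
```

View pics/s17b.png

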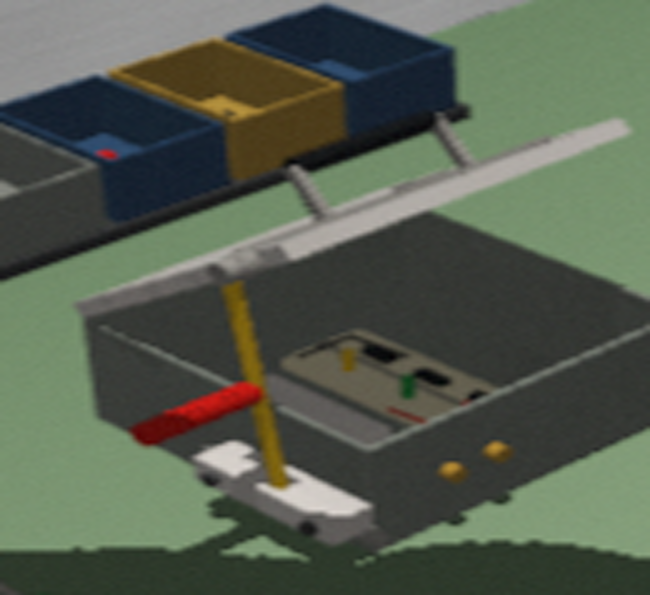

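View pics/t17.png

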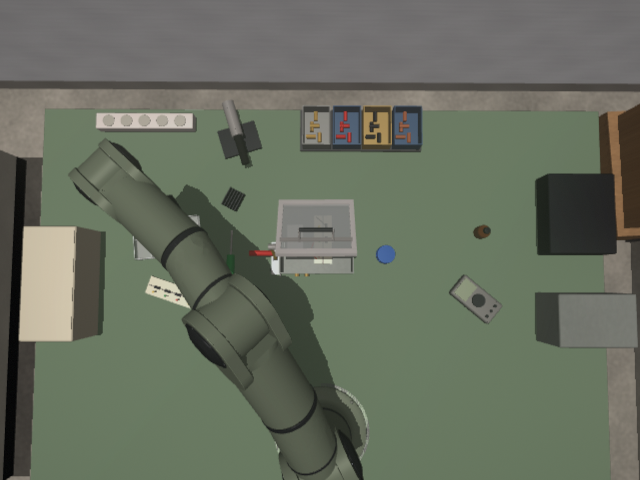

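View pics/s17.png

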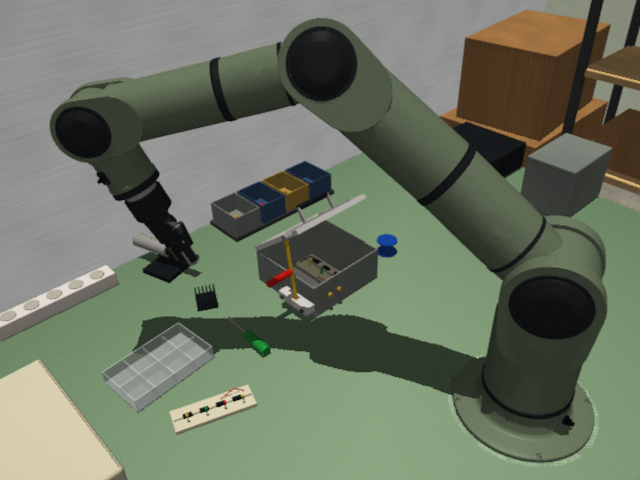

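Run:
```python
from h import *
def S(p): return (np.array(p)+.5)/np.array([5,3.5])-.5+np.array([240,160])
for th in (.64,.66,.67,.69,.71,.74):
    h=handle(th); print(th,[proj('top',bw(h[0]/1e3,y,h[1]/1e3)).round(1) for y in(.045,-.045)], proj('side',bw(link(th)[0]/1e3,.124,link(th)[1]/1e3)).round(1))
print(S((230,275)))
for fx,fz in((-57,33),(-57,45)):
    th,b,ph=foot_to_bar(fx,fz); print(fz,th,[proj('side',bw(b[0]/1e3,y,b[1]/1e3)).round(1) for y in(.194,.124)])
print(S((140,437)),S((258,393)))
a=cv2.imread('pics/t17.png');cv2.imwrite('pics/t17b.png',cv2.resize(a[190:290,235:375],None,fx=5.5,fy=5.5,interpolation=cv2.INTER_CUBIC))
```

```text
0.64 [array([298.4, 230.1]), array([331.8, 230.1])] [287.2 239. ]
0.66 [array([298.4, 229. ]), array([331.8, 229. ])] [286.5 237.5]
0.67 [array([298.4, 228.5]), array([331.8, 228.5])] [286.2 236.8]
0.69 [array([298.3, 227.4]), array([331.9, 227.4])] [285.4 235.4]
0.71 [array([298.3, 226.3]), array([331.9, 226.2])] [284.6 234. ]
0.74 [array([298.3, 224.5]), array([331.9, 224.5])] [283.5 231.9]
[285.6        238.21428571]
33 0.6685483487395828 [array([268.3, 284.3]), array([291.8, 270.8])]
45 0.7467560628742865 [array([266.6, 279.5]), array([290.3, 266.1])]
[267.6 284.5] [291.2        271.92857143]
```

View pics/t17b.png

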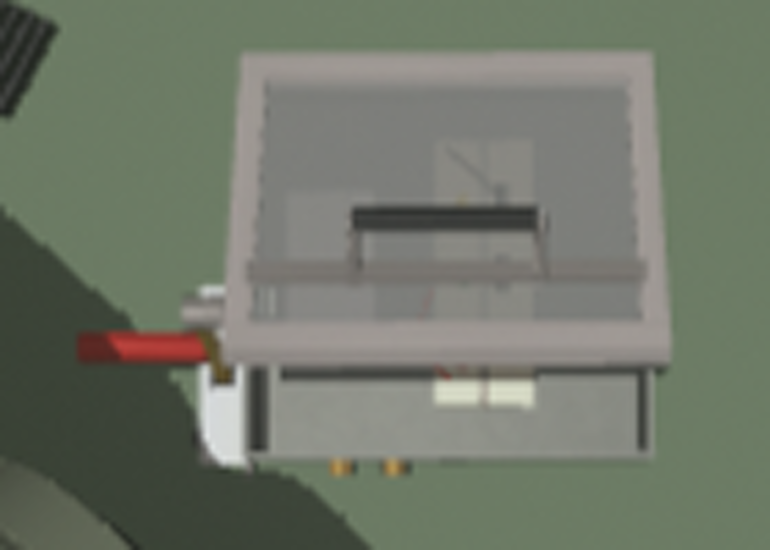

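```bash
python3 -c "
from workcell import bot
print(bot.observe()['clock'],bot.job_done())"
```

```text
the job is handed in; nothing more can be done
17.35 None
```

The job is done and handed in at 17.35 s: the lid rests on the prop rod, with the rod's foot down in the hole and the gripper clear.

**What I did:** I opened the lid by its handle to about 1.15 rad and let it stand. I then took the red crossbar and swung the rod down. I lowered lid and rod together onto the hole, which I had found in the images at about x = -57 in the box frame. The foot went in first time with no contact at the strip's top. It bottomed gently, at about 11 N on the tool.

**Last checks:**
- **Seating:** The lid angle in the top view is about 0.66 rad. The crossbar in the side view is within about 1 px of where it should be with the foot 33 mm up; a foot still on the strip's top would show it about 5 px higher.
- **Holding:** The lid held for over a second after release, and the force on the tool is near zero.
- **Bench:** Nothing else appears moved, although the arm hid part of the tray and breadboard in the last top view. Both show in place in the side view.

**Disagreements:**
- **Position:** The two cameras placed the hole about 3.6 mm apart along x, and the crossbar position from the arm was 1–3 mm off the image fit. I used the side view for the final approach, and the foot met no resistance.
- **Lid sag:** At the start of the swing the crossbar stuck between the fingers and pulled the lid down to 1.08 rad, with up to 22 N on the tool. Turning the tool along with the rod cured it.

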